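# Tap a stuck leaf insert out of its mould frame

## Robot

A 7-joint arm with a two-finger parallel gripper is mounted at the origin on the work surface. World frame = base frame: x ahead of the robot, y to its left, z up, the work surface at z = 0. Lengths are in m, angles in rad, forces in N, time in s.
With the tool pointing down it reaches from about 0.35 to 0.9 m from the base axis. Payload 8.1 kg.
Tool frame: the origin (TCP) lies at the centre of the arm's flange, where the gripper is bolted on; the fingertips stand 178 mm ahead of it and the grasp point (between the pads) lies 159 mm ahead of it; x points along the fingers, z is the direction in which the jaws open and shut, and the axes are right-handed (so a half turn about x gives the same grasp; the last joint's range is limited). The gripper opens to 92 mm and grips with 3 to 60 N. Pads are 19 mm wide; open, the fingers measure 130 mm over their backs; the gripper's body (75 mm by 190 mm) begins 47 mm behind the grasp point.
Start: joints at [-1.404, 0.434, 0.025, 1.573, -0.012, 1.134, -0.075], TCP at [0.167, 0.602, 0.405] pointing down, gripper open.
Joint ranges: [-2.62, 2.62], [-0.44, 2.09], [-1.27, 1.32], [0.08, 2.57], [-1.32, 4.46], [0.12, 2], [-2.74, 2.74]. Speed limits (rad/s): [2.22, 2.22, 3.01, 3.01, 3.14, 3.14, 3.14].

## Interface

Orientations are given as a rotation vector (axis times angle).
In Python, from cell import arm, get_image, search_frame, pinpoint gives the robot as it stands.
- The arm moves only by the tool arm_command, never from a script. Its argument "motion" is a list of rows, each a list of 7 numbers: the finger opening in mm, from 0 to 91.8, then the shift along the tool's x, y, z in mm, then the turn, a rotation vector about the tool's x, y, z in degrees. In form: [[fingers, x, y, z, ax, ay, az], ...]. A call has 1 to 5 rows; each row shifts and turns the commanded pose from where the row before left it, along the tool's axes as they then stand; what a row does not reach is not made up. A row lasts 1/8 s, in which the tool goes at most 62.5 mm and 10.7 degrees, less where a joint would pass 70% of its speed; a pose out of reach is approached as far as the arm can. A call with a gripper value outside its range is refused whole. The fingers move at their own pace and stop on an object; "newtons" is the grip in N (left out, the last holds). Time passes only in rows, so rows that do not move let the fingers close. It gives the time, the measured TCP pose, the force and the opening at its end, in the units of the state.
- arm.observe(): the state, without advancing time (a new reading comes with each control period).
- get_image(name): name is "side" or "top"; returns a dict with "frame" (420x560x3 uint8, red, green, blue), "range_z" (420x560 float32, m along the optical axis (not along the pixel's ray), 0 where there is no reading), "K" (3x3 intrinsics, pixels), "distortion" ([k1, k2, p1, p2, k3] as OpenCV has them; the pictures are not rectified), "origin" and "rotation" of the camera in the world. Camera axes: x right, y down, z forward; pixel columns grow to the right and rows downward; lengths in m; the calibration is good to about 2 mm. A picture is of the moment at which its call begins.
- arm.sign_off(): hands the job in, once; it reports no verdict.
Trained networks look in the newest picture that a camera, given by its name, has taken for a name from the list of things; names that differ only in an ending like _2 or _b are one class to them, and where a whole thing is asked for, a point or a joint stands for the part that bears it (a point fixed in the world has none). Each returns a list of dicts, best first, with "p" (0 to 1); they miss things now and then, are a little off and sometimes report something else, mostly with a low value. They report only what shows in the picture. A call takes as long as a camera call. They do not tell look-alikes from the thing itself.
- search_frame(camera, target): "point" ([x, y, z] in m, in world coordinates, good to about 4 mm: the middle of the surface that is visible of it).
- pinpoint(camera, target): "point" ([x, y, z] in m, in world coordinates, good to about 4 mm: a listed point, or the origin of a listed thing).
The state is a dict: "clock": time; "joints": joint angles; "dq": joint speeds; "joint_efforts": joint torques, N m; "position": TCP position; "ee_rot": TCP orientation; "force": force on the tool from outside, world axes, zero at the start; "ft_torque": the same for the moment, N m; "width": opening from 0.0 (shut) to 1.0 (fully open).
Only numpy, scipy, OpenCV 4.12 (cv2) and the standard library are available. Lean on these libraries where they do the work, as an engineer would, in place of code of your own. Each camera call takes 0.05 s, during which the arm holds its last target. There are 200 camera calls.

## Task

The leaf insert is stuck between the two cheeks of the mould frame. Take the mallet and drive the insert out of the open far side with light taps on its near face, left and right of the middle block in turn, until it is clear of the spring pads; keep your fingers off it until then. Stand the mallet back on the bench on its head, then lay the loose insert gently flat inside the cardboard tray, and leave the other things where they are.

Things in the scene. Friction and masses are not known exactly. Their poses are not given: they have to be found in the camera images.
- mould_frame: Dark steel mould frame screwed to the bench, open above. +x points to its open far side (the way out), +y to its left. Origin: under the slot's middle, at bench height. Base plate 10 mm thick, x -30 to +100 mm, 190 mm wide (y). Two cheeks 38 mm high above the bench, x -23 to +26 mm, inner faces at y +70.8 and -70.8 mm, outer at +91 and -91; the slot lies between them.
- middle_block (a point): Centre of the top of the frame's middle block: 16 mm (x) by 40 mm (y), top 40 mm above the bench, x -41 to -25 mm in the frame. It stands right before the middle of the insert's near face; between it and each cheek is an open window, 51 mm wide, to tap through. Axes as the frame's.
- tap_left (a point): Left tapping place, a point fixed to the frame at x -23, y +50 mm, 24 mm above the bench: where the insert's near face is when nominally seated. Tap along the frame's +x. Axes as the frame's.
- tap_right (a point): Right tapping place, likewise, at y -50 mm.
- pads_line (a point): Point fixed to the frame at x -10, y 0, 23 mm above the bench, midway between two sprung round steel pads of 10 mm radius, one in each cheek, that press on the insert's ends with about 6 N each. The insert is clear of the pads once its origin is more than 22 mm along the frame's +x. Axes as the frame's.
- insert: Stuck bright aluminium bar, 46 (x) x 140 (y) x 24 mm high, about 0.4 kg, with a 4 mm raised leaf on top. Origin: centre of its underside, at first within 3 mm of frame x = 0, 10 mm above the bench; 0.8 mm play to each cheek. Pushed at one side with 6 to 15 N that side swings some mm forward, then jams cocked: more push only raises the force; tap the other side. Over 28 N damages it.
- mallet: Stubby wooden mallet standing on its head: head 70 mm long (x, over its two slightly domed striking faces), 30 mm wide (y) and high; a face's crown lies 15 mm above the head's underside. Square handle 22 by 22 mm straight up from the head's middle to 105 mm above the bench; 0.28 kg. Origin at the centre of the head's underside. Both ends are alike.
- tray: Open cardboard tray glued to the bench, 140 mm (x) by 200 mm (y), 22 mm high, walls and floor 5 mm. Origin at the centre of its underside.
- small_box: Bystander: small open cardboard box 75 x 55 x 35 mm, origin under its centre.
- jar: Bystander: jar, 52 mm across, 70 mm high, origin under its centre.
- leaf: Bystander: a moulded leaf, 20 x 65 x 8 mm, lying on the bench, origin under its centre.
Mind the look-alikes: they are no part of the job. Of the things shaped like the insert, the aluminium one is meant.

How it is judged:
By the outcome, as a careful person would: the job done as asked, in the order asked, and still so for the second after the job is handed in, with the robot touching nothing.
It also fails if it takes over 72 s, if anything falls off the work surface, if the arm or the gripper's body presses on something with over 40 N, if the wrist force passes 120 N, or if a joint passes its speed limit or range.

## Working session

There is one attempt and no reset: what is moved stays moved. The work goes in short steps, Python scripts to look and compute and a tool call to move; the robot and the scene stay as the last step left them, time stands still between calls to the robot, and variables do not carry over. Pictures are saved under pics/ and viewed, about 8 in all and at most 12, crops included, and the job is handed in when it is done.

Besides the shell and the picture viewer there is one more tool, called after "Emit:" as a command line: name --pt "numbers of a row" for each row, then --argument value for the rest. arm_command: Moves the arm, as the interface text tells. Its arguments: {"type":"object","properties":{"motion":{"type":"array"},"newtons":{"type":"number"}},"required":["motion"]}

```bash
ls; mkdir -p pics; python3 - <<'E'
from cell import arm,get_image,search_frame,pinpoint
import cv2,numpy as np
s=arm.observe();print(s)
ims=[]
for n in("side","top"):
    d=get_image(n);cv2.imwrite(f"pics/{n}0.png",cv2.cvtColor(d["frame"],cv2.COLOR_RGB2BGR))
    print(n,d["K"],d["distortion"],d["origin"],d["rotation"])
    for t in["mould_frame","middle_block","tap_left","tap_right","pads_line","insert","mallet","tray"]:
        print(t,[(np.round(r["point"],4).tolist(),round(r["p"],2)) for r in pinpoint(n,t)])
E
```

```text
pics
{'clock': 0.0, 'joints': array([-1.40359563,  0.43521699,  0.02496855,  1.57407845, -0.01157349,
        1.13401416, -0.07508272]), 'dq': array([-0.00106802, -0.00021014, -0.00134695, -0.00075762,  0.00065935,
        0.00117519, -0.00063317]), 'joint_efforts': array([-6.19582206e-04, -6.67852378e+01,  9.84436311e-01, -3.14458394e+01,
       -6.06432371e-02,  4.25976701e-02,  1.54101986e-04]), 'position': array([0.16655876, 0.60215985, 0.40395565]), 'ee_rot': array([-1.00922317,  1.32602206,  1.00742818]), 'force': array([ 0.58510329,  0.06918456, -0.98831454]), 'ft_torque': array([-0.00125527,  0.00888387, -0.00555248]), 'width': 1.0041271431843561}
side [[534.09061064   0.         283.86997264]
 [  0.         534.09061064 216.34313697]
 [  0.           0.           1.        ]] [-0.1529186  0.         0.         0.         0.       ] [ 0.01729269 -0.63383095  1.09140177] [-2.33632341  0.88845127 -0.28658956]
mould_frame [([0.5294, 0.0235, 0.0032], 0.61)]
middle_block [([0.499, 0.0241, 0.04], 0.73)]
tap_left [([0.5035, 0.0764, 0.0268], 0.93), ([0.4979, 0.024, 0.0409], 0.34)]
ta
[... 411 characters left out ...]
0.           0.           1.        ]] [-0.13425807  0.          0.          0.          0.        ] [ 0.46223557 -0.01659931  0.96573756] [-2.15336996  2.18954733 -0.02617131]
mould_frame [([0.5285, 0.0311, -0.0016], 0.73), ([0.7646, -0.1824, 0.0022], 0.65)]
middle_block [([0.4941, 0.0219, 0.0417], 0.8)]
tap_left [([0.4995, 0.0726, 0.0267], 0.6), ([0.7653, 0.0048, -0.0015], 0.34)]
tap_right [([0.5164, -0.0246, 0.0257], 0.71)]
pads_line [([0.5215, 0.0278, 0.0191], 0.82)]
insert [([0.5248, 0.0282, 0.0111], 0.8), ([0.628, 0.2756, -0.0001], 0.7), ([0.2958, 0.1861, 0.0007], 0.57)]
mallet [([0.4666, 0.2697, 0.001], 0.91), ([0.5146, -0.024, 0.0262], 0.29)]
tray [([0.4613, -0.3004, -0.0018], 0.71)]
```

View pics/top0.png

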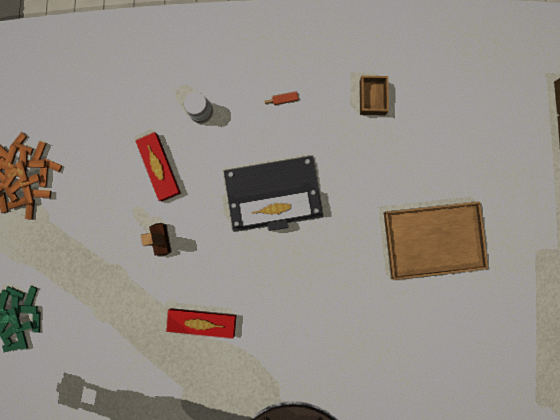

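View pics/side0.png

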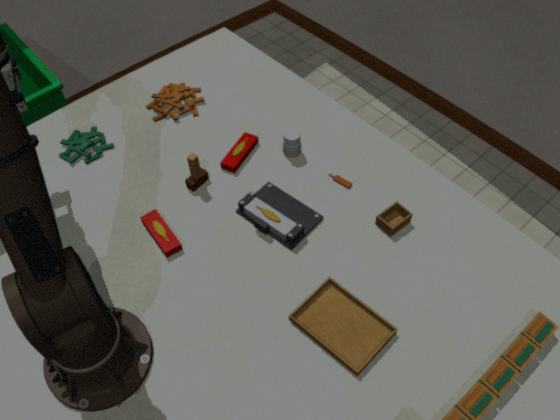

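The top view shows the aluminium insert in the frame at pixel (275,209). The two red look-alikes are at (158,167) and (201,324). The mallet head is at (161,239), with its handle leaning left by perspective, and the tray is at (437,240). In the side view the same insert is at (268,214), the mallet at (197,173) and the tray at (343,325).

Next I'll measure poses from the depth data.

```bash
cat > h.py <<'E'
import numpy as np,cv2
from scipy.spatial.transform import Rotation as R
from cell import arm,get_image,search_frame,pinpoint
def cloud(n):
    d=get_image(n);z=d["range_z"];h,w=z.shape
    u,v=np.meshgrid(np.arange(w),np.arange(h))
    p=cv2.undistortPoints(np.stack([u,v],-1).reshape(-1,1,2).astype(np.float32),d["K"],np.array(d["distortion"])).reshape(h,w,2)
    P=np.dstack([p[...,0]*z,p[...,1]*z,z])
    r=np.array(d["rotation"]);Rm=r if r.shape==(3,3) else R.from_rotvec(r).as_matrix()
    W=P@Rm.T+d["origin"];W[z==0]=np.nan
    return d["frame"],W
def near(W,c,rad,z0,z1):
    m=(np.hypot(W[...,0]-c[0],W[...,1]-c[1])<rad)&(W[...,2]>z0)&(W[...,2]<z1)
    return W[m],m
def rect(p):
    r=cv2.minAreaRect((p[:,:2]*1000).astype(np.float32));b=cv2.boxPoints(r)
    return np.round(r[0],1),np.round(r[1],1),round(r[2],1),len(p),np.round(np.median(p[:,2])*1000,1)
E
python3 - <<'E'
from h import *
for n in("top","side"):
    f,W=cloud(n);print(n)
    for nm,c,rad,z0,z1 in[("bench",(.4,-.1),.05,-.02,.02),("base+all",(.54,.027),.14,.005,.06),("cheeks",(.525,.027),.13,.0365,.06),("insert",(.525,.027),.1,.029,.0365),("head",(.47,.267),.06,.022,.04),("handle",(.47,.267),.06,.09,.12),("mallet",(.47,.267),.08,.02,.12),("traytop",(.46,-.3),.15,.015,.035),("tray",(.46,-.3),.15,.003,.035)]:
        p,m=near(W,c,rad,z0,z1)
        if len(p)>4: print(nm,*rect(p))
    big=cv2.cvtColor(f,cv2.COLOR_RGB2BGR)
    if n=="top": cr=cv2.hconcat([cv2.resize(big[145:240,215:330],(460,380),interpolation=2),cv2.resize(big[200:275,120:200],(340,380)[:2],interpolation=2)]);cv2.imwrite("pics/crop.png",cr)
E
```

```text
top
bench [400.2 -99.6] [97.7 97.5] 89.1 1823 0.0
base+all [545.3  13.5] [249.  246.8] 85.8 5811 11.6
cheeks [521.1  25.4] [ 66.5 181.4] 8.5 820 38.7
insert [521.2  25.3] [ 66.8 181.5] 8.1 1416 34.0
head [470.8 267.6] [68.  31.8] 11.0 351 29.4
handle [470.3 268.1] [22.3 24. ] 9.7 163 104.4
mallet [470.5 267.5] [68.7 31.8] 11.0 627 31.7
traytop [ 460.1 -302.1] [141.8 201.1] 4.7 912 21.6
tray [ 458.9 -300.2] [293.1 293.9] 49.8 6594 5.6
side
bench [ 400.1 -100.5] [99.2 97.5] 18.3 1194 -1.2
base+all [537.8  23. ] [222.8 232.9] 21.2 3026 13.2
cheeks [518.9  23.9] [ 67.2 181.7] 8.2 312 38.4
insert [519.5  25.8] [ 69.5 184.2] 8.4 873 33.2
head [470.1 264.5] [69.4 32.2] 7.7 177 28.6
handle [469.8 266.5] [23.1 25. ] 8.1 88 102.2
mallet [470.1 264.5] [69.4 32.2] 7.7 430 47.9
traytop [ 458.6 -303.5] [143.6 202.6] 5.4 808 20.4
tray [ 459.6 -299.7] [294.5 293.7] 65.5 4757 5.7
```

View pics/crop.png

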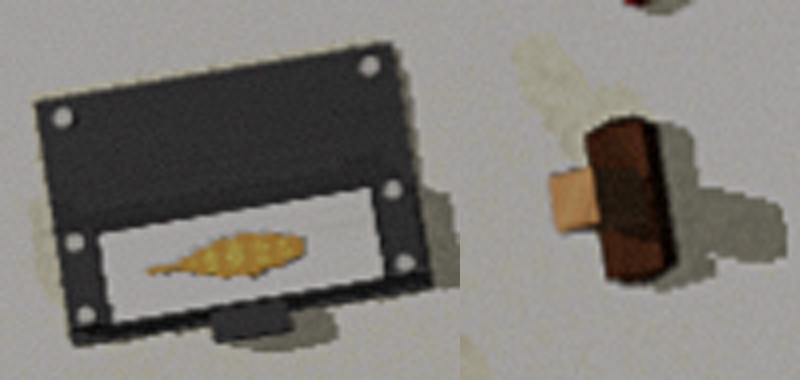

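The crop confirms the bright insert in the dark frame, yawed about +8°, and the mallet upright with its head along about +10°. I'll write a planner that works out moves in tool axes.

```bash
cat >> h.py <<'E'
FO=np.array([.5279,.0262]);FY=8.3
def f2w(x,y,yaw=FY,o=FO):
    a=np.radians(yaw);return o+np.array([x*np.cos(a)-y*np.sin(a),x*np.sin(a)+y*np.cos(a)])/1000
def go(xy,zgrasp,yaw,q=None):
    """print turn (tool, deg) then shift (mm) in final tool axes; tool down, jaw (z) along yaw"""
    s=arm.observe();r=R.from_rotvec(s["ee_rot"]);p=s["position"]
    best=None
    for k in(0,180):
        a=np.radians(yaw+k);z=np.array([np.cos(a),np.sin(a),0]);x=np.array([0,0,-1.]);y=np.cross(z,x)
        t=R.from_matrix(np.stack([x,y,z],1));d=(r.inv()*t).as_rotvec(degrees=True)
        if best is None or np.linalg.norm(d)<np.linalg.norm(best[1]):best=(t,d)
    t,d=best;T=np.array([xy[0],xy[1],zgrasp+.159])
    print("turn",d.round(2),"shift",(t.inv().apply(T-p)*1000).round(1),"q7",s["joints"][6].round(2),"F",s["force"].round(1),"clk",round(s["clock"],2),"w",round(s["width"]*91.8,1),"grasp",((p+r.apply([.159,0,0]))*1000).round(1))
    return t
E
python3 - <<'E'
from h import *
print(R.from_rotvec(arm.observe()["ee_rot"]).as_matrix().round(3))
go((.470,.2668),.18,9.5);go((.470,.2668),.075,9.5)
E
```

```text
[[ 0.    -0.964  0.267]
 [ 0.     0.267  0.964]
 [-1.     0.     0.   ]]
turn [ 6.504e+01  1.000e-02 -0.000e+00] shift [  65.8 -381.1  243.8] q7 -0.08 F [-0.3 -0.2 -0.8] clk 1.0 w 91.8 grasp [166.6 602.4 245.8]
turn [ 6.504e+01  1.000e-02 -0.000e+00] shift [ 170.8 -381.1  243.8] q7 -0.08 F [-0.3 -0.2 -0.8] clk 1.0 w 91.8 grasp [166.6 602.4 245.8]
```

Emit:
arm_command --pt "91.8 0 0 0 10.5 0 0" --pt "91.8 0 0 0 10.5 0 0" --pt "91.8 0 0 0 10.5 0 0" --pt "91.8 0 0 0 10.5 0 0" --pt "91.8 0 0 0 10.5 0 0"

```text
clock: 1.62
position: [0.1666, 0.6024, 0.4047]
ee_rot: [-0.297, 1.55, 0.297]
force: [-0.1, 0.1, -0.5]
width: 0.999
```

Emit:
arm_command --pt "91.8 0 0 0 10.5 0 0" --pt "91.8 0 -30 20 2 0 0" --pt "91.8 0 -50 32 0 0 0" --pt "91.8 0 -50 32 0 0 0" --pt "91.8 0 -50 32 0 0 0"

```text
clock: 2.25
position: [0.3128, 0.4435, 0.4049]
ee_rot: [-0.131, 1.566, 0.131]
force: [1.0, 0.0, -1.0]
width: 0.997
```

Emit:
arm_command --pt "91.8 0 -50 32 0 0 0" --pt "91.8 0 -50 32 0 0 0" --pt "91.8 0 -50 32 0 0 0" --pt "91.8 0 -40 25 0 0 0" --pt "91.8 0 0 0 0 0 0"

```text
clock: 2.88
position: [0.465, 0.2739, 0.4051]
ee_rot: [-0.126, 1.566, 0.124]
force: [-0.5, -0.5, -0.6]
width: 0.998
```

```bash
python3 - <<'E'
from h import *
go((.470,.2668),.075,9.5)
E
```

```text
turn [-0.37  0.09  0.06] shift [171.1  -7.8   3.8] q7 -0.32 F [-0.5 -0.5 -0.6] clk 2.88 w 91.6 grasp [465.3 273.7 246.1]
```

Emit:
arm_command --pt "91.8 55 -8 4 0 0 0" --pt "91.8 60 0 0 0 0 0" --pt "91.8 40 0 0 0 0 0" --pt "91.8 16 0 0 0 0 0" --pt "91.8 0 0 0 0 0 0"

```text
clock: 3.5
position: [0.4676, 0.2709, 0.2335]
ee_rot: [-0.131, 1.568, 0.131]
force: [-0.2, -0.4, 0.2]
width: 1.003
```

Emit:
arm_command --pt "18 0 0 0 0 0 0" --pt "18 0 0 0 0 0 0" --pt "18 0 0 0 0 0 0" --pt "18 0 0 0 0 0 0" --pt "18 0 0 0 0 0 0" --newtons 45

```text
clock: 4.12
position: [0.4678, 0.2704, 0.2339]
ee_rot: [-0.131, 1.567, 0.131]
force: [0.4, -0.2, 0.0]
width: 0.503
```

```bash
python3 - <<'E'
from h import *
go((.470,.2668),.075,9.5)
f,W=cloud("top")
for n in ("head",.022,.04),("all",.02,.06): print(n,rect(near(W,(.47,.267),.06,n[1],n[2])[0]))
E
```

```text
turn [ 0.04  0.01 -0.01] shift [-0.1 -4.   1.6] q7 -0.19 F [ 0.4 -0.2  0. ] clk 4.12 w 46.1 grasp [467.8 270.5  74.9]
('head', 0.022, 0.04) (array([470.5, 267.4]), array([65.5, 32.2]), 9.3, 228, np.float64(29.4))
('all', 0.02, 0.06) (array([470.6, 267.4]), array([66.3, 32.2]), 9.3, 273, np.float64(29.8))
```

Emit:
arm_command --pt "18 0 -3.5 2 0 0 0" --pt "18 0 0 0 0 0 0" --pt "18 0 0 0 0 0 0" --pt "18 0 0 0 0 0 0" --pt "18 0 0 0 0 0 0"

```text
clock: 4.8
position: [0.4703, 0.2673, 0.2336]
ee_rot: [-0.131, 1.567, 0.131]
force: [0.5, -0.5, -2.7]
width: 0.238
```

Emit:
arm_command --pt "18 0 0 0 0 0 0" --pt "18 -20 0 0 0 0 0" --pt "18 -45 0 0 0 0 0" --pt "18 0 0 0 0 0 0" --pt "18 0 0 0 0 0 0"

```text
clock: 5.42
position: [0.4699, 0.2673, 0.2982]
ee_rot: [-0.131, 1.568, 0.131]
force: [-0.1, 0.0, -2.7]
width: 0.239
```

```bash
python3 - <<'E'
from h import *
c=f2w(-23-35-30,48);print(c); go(c,.075+.065,8.3)
for n in("top","side"):
    f,W=cloud(n)
    for z in (.07,.11),(.06,.115): print(n,rect(near(W,(.47,.267),.055,*z)[0]))
    cv2.imwrite(f"pics/g_{n}.png",cv2.resize(cv2.cvtColor(f,cv2.COLOR_RGB2BGR)[90:250,120:280],(480,480)))
E
```

```text
[0.43389263 0.06099389]
turn [ 1.25 -0.04 -0.  ] shift [  -0.8 -198.9  -65.4] q7 -0.23 F [-0.1  0.  -2.7] clk 5.42 w 22.0 grasp [469.8 267.3 139.2]
top (array([470.6, 259.3]), array([67.5, 13. ]), 10.0, 256, np.float64(92.1))
top (array([470.6, 259.3]), array([67.5, 13. ]), 10.0, 283, np.float64(91.6))
side (array([467.7, 265.7]), array([69.4, 34.3]), 9.5, 318, np.float64(91.6))
side (array([467.7, 265.7]), array([69.4, 34.3]), 9.5, 359, np.float64(90.1))
```

View pics/g_side.png

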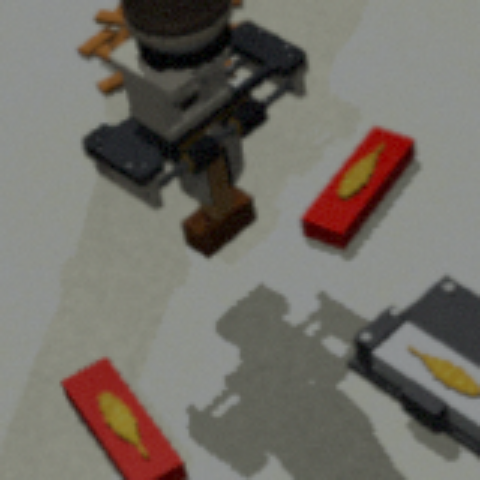

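Mallet gripped: the opening reads 22 mm and the force 2.7 N of weight. Next I'll go to the left window.

Emit:
arm_command --pt "18 0 -20 -15 1.2 0 0" --pt "18 0 -55 -25 0 0 0" --pt "18 0 -55 -25 0 0 0" --pt "18 0 -50 0 0 0 0" --pt "18 0 -19 0 0 0 0"

```text
clock: 6.15
position: [0.4347, 0.0577, 0.2981]
ee_rot: [-0.112, 1.569, 0.111]
force: [0.5, 1.1, -2.9]
width: 0.238
```

Emit:
arm_command --pt "18 10 0 0 0 0 0" --pt "18 20 0 0 0 0 0" --pt "18 16 0 0 0 0 0" --pt "18 4 0 0 0 0 0" --pt "18 0 0 0 0 0 0"

```text
clock: 6.78
position: [0.4352, 0.0612, 0.2483]
ee_rot: [-0.115, 1.569, 0.115]
force: [0.2, -0.1, -1.8]
width: 0.235
```

```bash
python3 - <<'E'
from h import *
go(f2w(-58,48),.088,8.3)
for n in("top","side"):
    f,W=cloud(n)
    for z in (.02,.033),(.03,.06): 
        p=near(W,f2w(-50,48),.05,*z)[0]; a=np.radians(FY); q=(p[:,:2]-FO)@np.array([[np.cos(a),-np.sin(a)],[np.sin(a),np.cos(a)]])*1000
        print(n,z,rect(p))
    cv2.imwrite(f"pics/t_{n}.png",cv2.resize(cv2.cvtColor(f,cv2.COLOR_RGB2BGR)[140:260,200:340],(700,600)))
E
```

```text
turn [ 0.08 -0.07  0.01] shift [ 1.3 -0.  28.7] q7 0.17 F [ 0.2 -0.1 -1.8] clk 6.78 w 21.5 grasp [435.   61.2  89.3]
top (0.02, 0.033) (array([501.6,  57.9]), array([71.9, 19. ]), 82.2, 35, np.float64(32.2))
top (0.03, 0.06) (array([503.8,  60.5]), array([82.5, 24.9]), 82.8, 155, np.float64(35.4))
side (0.02, 0.033) (array([482.9,  51.8]), array([97.5, 57.2]), 37.1, 172, np.float64(29.4))
side (0.03, 0.06) (array([477.2,  53.7]), array([99.3, 70.1]), 24.0, 318, np.float64(36.0))
```

View pics/t_side.png

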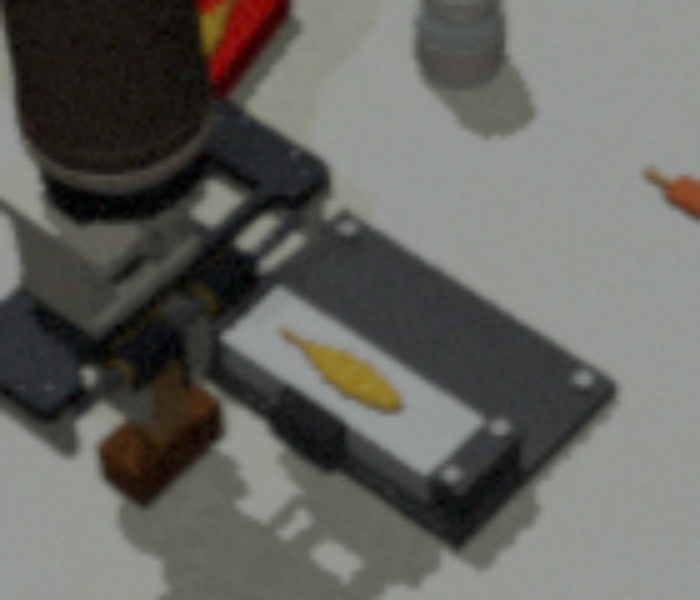

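The mallet head sits squarely before the left window, about 29 mm short of the insert, with the block at (310,425). I'll approach gently.

Emit:
arm_command --pt "18 0 0 12 0 0 0" --pt "18 0 0 11 0 0 0" --pt "18 0 0 2 0 0 0" --pt "18 0 0 1 0 0 0" --pt "18 0 0 0 0 0 0"

```text
clock: 7.5
position: [0.4609, 0.0644, 0.2486]
ee_rot: [-0.114, 1.568, 0.114]
force: [0.0, 0.0, -3.2]
width: 0.239
```

Emit:
arm_command --pt "18 0 0 1.5 0 0 0" --pt "18 0 0 1 0 0 0"

```text
clock: 7.75
position: [0.4636, 0.0649, 0.2487]
ee_rot: [-0.114, 1.568, 0.114]
force: [0.5, -0.7, -2.3]
width: 0.235
```

Emit:
arm_command --pt "18 0 0 1 0 0 0" --pt "18 0 0 1 0 0 0"

```text
clock: 8.0
position: [0.4652, 0.0651, 0.2486]
ee_rot: [-0.114, 1.569, 0.114]
force: [-2.4, 0.1, -1.5]
width: 0.239
```

Emit:
arm_command --pt "18 0 0 1 0 0 0" --pt "18 0 0 1 0 0 0"

```text
clock: 8.25
position: [0.4661, 0.0652, 0.2483]
ee_rot: [-0.114, 1.572, 0.114]
force: [-7.8, -1.6, 1.8]
width: 0.237
```

Emit:
arm_command --pt "18 0 0 1 0 0 0" --pt "18 0 0 0 0 0 0"

```text
clock: 8.5
position: [0.4665, 0.0653, 0.248]
ee_rot: [-0.114, 1.573, 0.114]
force: [-8.4, -1.2, 1.9]
width: 0.238
```

Emit:
arm_command --pt "18 0 0 1 0 0 0" --pt "18 0 0 0 0 0 0"

```text
clock: 8.75
position: [0.4673, 0.0655, 0.2479]
ee_rot: [-0.114, 1.574, 0.114]
force: [-9.6, -1.2, 1.7]
width: 0.238
```

Emit:
arm_command --pt "18 0 0 1 0 0 0" --pt "18 0 0 1 0 0 0"

```text
clock: 9.0
position: [0.469, 0.0658, 0.2479]
ee_rot: [-0.114, 1.575, 0.115]
force: [-9.7, -1.3, 2.4]
width: 0.236
```

Emit:
arm_command --pt "18 0 0 1 0 0 0" --pt "18 0 0 1 0 0 0"

```text
clock: 9.25
position: [0.4708, 0.0662, 0.2478]
ee_rot: [-0.114, 1.575, 0.115]
force: [-12.0, -0.6, 4.2]
width: 0.24
```

Emit:
arm_command --pt "18 -0.5 0 1 0 0 0" --pt "18 -0.5 0 1 0 0 0"

```text
clock: 9.5
position: [0.4725, 0.0668, 0.2483]
ee_rot: [-0.115, 1.576, 0.115]
force: [-10.1, 1.4, -7.1]
width: 0.241
```

Emit:
arm_command --pt "18 0 0 1 0 0 0" --pt "18 0 0 1 0 0 0"

```text
clock: 9.75
position: [0.4736, 0.0669, 0.2481]
ee_rot: [-0.115, 1.579, 0.115]
force: [-15.8, -0.4, 1.2]
width: 0.234
```

```bash
cat >> h.py <<'E'
def insert_pose(n="top"):
    f,W=cloud(n);hsv=cv2.cvtColor(f,cv2.COLOR_RGB2HSV)
    p,m=near(W,f2w(15,0),.11,.0285,.0362)
    b=m&(hsv[...,2]>np.percentile(hsv[...,2][m],30))
    m8=cv2.morphologyEx(m.astype(np.uint8),cv2.MORPH_OPEN,np.ones((3,3)))
    a=np.radians(FY);Q=np.array([[np.cos(a),-np.sin(a)],[np.sin(a),np.cos(a)]])
    q=(W[m8>0][:,:2]-FO)@Q*1000
    r=cv2.minAreaRect(q.astype(np.float32));print(n,"insert in frame",np.round(r,1) if 0 else (np.round(r[0],1),np.round(r[1],1),round(r[2],1)))
    # far edge (max x) along y bins
    print([(y,round(float(np.percentile(q[abs(q[:,1]-y)<8,0],97)),1)) for y in(-60,-40,-20,0,20,40,60) if (abs(q[:,1]-y)<8).sum()>8])
    return f,W
E
python3 - <<'E'
from h import *
insert_pose("top");insert_pose("side");go(f2w(-58,48),.088,8.3)
E
```

```text
top insert in frame (array([  3.3, -31. ]), array([78.2, 46.1]), 87.5)
[(-60, 23.7), (-40, 23.0), (-20, 26.1), (0, 25.4)]
side insert in frame (array([2.4, 3.8]), array([144. ,  47.6]), 88.6)
[(-60, 21.3), (-40, 21.7), (0, 25.7), (20, 21.4), (40, 25.3), (60, 25.9)]
turn [ 0.08 -0.63 -0.07] shift [  1.1  -0.2 -10.1] q7 0.18 F [-13.9   1.1   0.2] clk 9.85 w 22.0 grasp [471.8  66.9  89.1]
```

The left side has jammed at 16 N after swinging about 8 mm. I'll switch to the right.

Emit:
arm_command --pt "18 0 0 -20 0 0 0" --pt "18 0 0 -20 0 0 0" --pt "18 0 0 0 0 0 0" --pt "18 0 -46 0 0 0 0" --pt "18 0 -50 0 0 0 0"

```text
clock: 10.48
position: [0.4534, -0.0342, 0.2501]
ee_rot: [-0.117, 1.565, 0.116]
force: [0.2, -0.9, -2.4]
width: 0.234
```

Emit:
arm_command --pt "18 0 0 0 0 0 0" --pt "18 0 0 0 0 0 0" --pt "18 0 0 12 0 0 0" --pt "18 0 0 10 0 0 0" --pt "18 0 0 2 0 0 0"

```text
clock: 11.1
position: [0.4767, -0.0295, 0.2497]
ee_rot: [-0.116, 1.567, 0.116]
force: [1.4, -0.6, -2.3]
width: 0.236
```

Emit:
arm_command --pt "18 0 0 1 0 0 0" --pt "18 0 0 1 0 0 0" --pt "18 0 0 1 0 0 0"

```text
clock: 11.48
position: [0.4783, -0.03, 0.2497]
ee_rot: [-0.114, 1.568, 0.114]
force: [-0.2, -1.2, -2.8]
width: 0.239
```

```bash
python3 - <<'E'
from h import *
go(f2w(-58,-48),.088,8.3)
E
```

```text
turn [ 0.03 -0.01 -0.01] shift [ 2.7  0.5 -0.8] q7 0.38 F [-0.2 -1.2 -2.8] clk 11.47 w 21.9 grasp [478.3 -30.   90.7]
```

Emit:
arm_command --pt "18 1.5 0 1 0 0 0" --pt "18 0 0 1 0 0 0"

```text
clock: 11.72
position: [0.4804, -0.0297, 0.2481]
ee_rot: [-0.114, 1.568, 0.114]
force: [0.3, -0.6, -2.6]
width: 0.238
```

Emit:
arm_command --pt "18 0 0 1 0 0 0" --pt "18 0 0 1 0 0 0"

```text
clock: 11.98
position: [0.4813, -0.0296, 0.2479]
ee_rot: [-0.114, 1.571, 0.114]
force: [-6.6, -1.1, 1.1]
width: 0.235
```

Emit:
arm_command --pt "18 0 0 1 0 0 0" --pt "18 0 0 1 0 0 0"

```text
clock: 12.22
position: [0.4821, -0.0295, 0.2475]
ee_rot: [-0.113, 1.574, 0.114]
force: [-10.7, -2.6, 2.3]
width: 0.236
```

Emit:
arm_command --pt "18 0 0 1 0 0 0" --pt "18 0 0 1 0 0 0" --pt "18 0 0 0.5 0 0 0"

```text
clock: 12.6
position: [0.4852, -0.0292, 0.2474]
ee_rot: [-0.114, 1.572, 0.114]
force: [-4.0, -2.5, -4.8]
width: 0.234
```

Emit:
arm_command --pt "18 0 0 1.5 0 0 0" --pt "18 0 0 1.5 0 0 0" --pt "18 0 0 0 0 0 0"

```text
clock: 12.98
position: [0.4885, -0.0289, 0.2474]
ee_rot: [-0.114, 1.572, 0.113]
force: [-4.8, -2.2, -4.3]
width: 0.237
```

Emit:
arm_command --pt "18 0 0 1.5 0 0 0" --pt "18 0 0 1.5 0 0 0" --pt "18 0 0 0 0 0 0"

```text
clock: 13.35
position: [0.491, -0.029, 0.2473]
ee_rot: [-0.114, 1.573, 0.113]
force: [-6.4, -5.1, -4.7]
width: 0.233
```

Emit:
arm_command --pt "18 0 0 1.5 0 0 0" --pt "18 0 0 1.5 0 0 0" --pt "18 0 0 0 0 0 0"

```text
clock: 13.72
position: [0.4932, -0.0291, 0.2472]
ee_rot: [-0.113, 1.575, 0.112]
force: [-10.3, -6.6, -0.0]
width: 0.238
```

Emit:
arm_command --pt "18 0 0 1 0 0 0" --pt "18 0 0 1 0 0 0" --pt "18 0 0 0 0 0 0"

```text
clock: 14.1
position: [0.494, -0.0289, 0.247]
ee_rot: [-0.113, 1.578, 0.112]
force: [-15.3, -7.8, 5.3]
width: 0.237
```

```bash
python3 - <<'E'
from h import *
insert_pose("top");f,W=insert_pose("side");go(f2w(-58,-48),.088,8.3)
cv2.imwrite("pics/c.png",cv2.resize(cv2.cvtColor(f,cv2.COLOR_RGB2BGR)[140:260,200:340],(700,600)))
E
```

```text
top insert in frame (array([ 8.5, 47.7]), array([47. , 46.6]), 89.4)
[(20, 30.9), (40, 30.7), (60, 30.0)]
side insert in frame (array([8.8, 1.3]), array([ 42.4, 145.6]), 5.5)
[(-60, 33.0), (-40, 31.1)]
turn [-0.09 -0.57 -0.01] shift [  0.    1.7 -16.5] q7 0.38 F [-15.1  -6.9   5.2] clk 14.2 w 21.4 grasp [492.5 -29.1  88. ]
```

View pics/c.png

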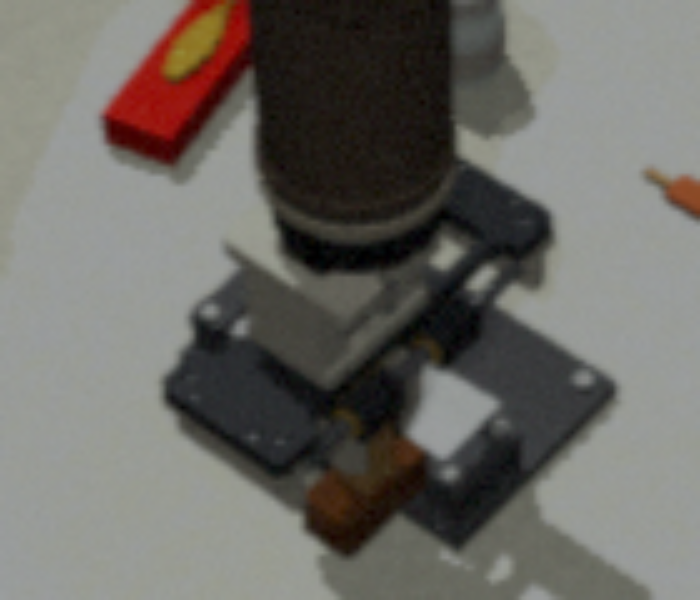

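The mallet is in the right window and the insert's right end has advanced. Its origin is at about x = 9 mm and it's jammed again. Switching to the left.

Emit:
arm_command --pt "18 0 0 -22 0 0 0" --pt "18 0 0 -23 0 0 0" --pt "18 0 0 0 0 0 0" --pt "18 0 46 0 0 0 0" --pt "18 0 50 0 0 0 0"

```text
clock: 14.82
position: [0.4404, 0.0622, 0.2486]
ee_rot: [-0.112, 1.565, 0.113]
force: [0.5, 1.7, -2.7]
width: 0.237
```

Emit:
arm_command --pt "18 0 0 0 0 0 0" --pt "18 0 0 0 0 0 0" --pt "18 0 0 14 0 0 0" --pt "18 0 0 12 0 0 0" --pt "18 0 0 4 0 0 0"

```text
clock: 15.45
position: [0.4705, 0.0652, 0.2483]
ee_rot: [-0.113, 1.567, 0.113]
force: [0.1, -0.2, -3.0]
width: 0.238
```

Emit:
arm_command --pt "18 0 0 1 0 0 0" --pt "18 0 0 1 0 0 0" --pt "18 0 0 0 0 0 0"

```text
clock: 15.82
position: [0.4708, 0.0659, 0.2482]
ee_rot: [-0.114, 1.568, 0.114]
force: [-0.1, -0.6, -2.1]
width: 0.239
```

```bash
python3 - <<'E'
from h import *
go(f2w(-58,48),.088,8.3)
E
```

```text
turn [ 0.04 -0.01 -0.01] shift [ 1.2  0.4 -7.2] q7 0.18 F [-0.1 -0.6 -2.1] clk 15.82 w 21.9 grasp [470.7  65.9  89.2]
```

Emit:
arm_command --pt "18 0 0 1.5 0 0 0" --pt "18 0 0 1 0 0 0" --pt "18 0 0 0 0 0 0"

```text
clock: 16.2
position: [0.4731, 0.0663, 0.2481]
ee_rot: [-0.114, 1.569, 0.114]
force: [-2.3, -0.0, -2.3]
width: 0.237
```

Emit:
arm_command --pt "18 0 0 1 0 0 0" --pt "18 0 0 1 0 0 0" --pt "18 0 0 0 0 0 0"

```text
clock: 16.58
position: [0.474, 0.0664, 0.2477]
ee_rot: [-0.114, 1.572, 0.114]
force: [-7.4, -1.1, 1.6]
width: 0.238
```

Emit:
arm_command --pt "18 0 0 1.5 0 0 0" --pt "18 0 0 1.5 0 0 0" --pt "18 0 0 0 0 0 0"

```text
clock: 16.95
position: [0.4771, 0.0671, 0.2475]
ee_rot: [-0.115, 1.572, 0.115]
force: [-4.9, -0.0, -4.9]
width: 0.237
```

Emit:
arm_command --pt "18 0 0 1.5 0 0 0" --pt "18 0 0 1.5 0 0 0" --pt "18 0 0 1 0 0 0"

```text
clock: 17.32
position: [0.4824, 0.0678, 0.2481]
ee_rot: [-0.114, 1.568, 0.115]
force: [-1.3, 0.6, -2.6]
width: 0.235
```

Emit:
arm_command --pt "18 0 0 1.5 0 0 0" --pt "18 0 0 1.5 0 0 0" --pt "18 0 0 1 0 0 0"

```text
clock: 17.7
position: [0.4856, 0.068, 0.2481]
ee_rot: [-0.114, 1.57, 0.114]
force: [-6.2, 0.8, 1.0]
width: 0.237
```

Emit:
arm_command --pt "18 0 0 1.5 0 0 0" --pt "18 0 0 1 0 0 0" --pt "18 0 0 0 0 0 0"

```text
clock: 18.08
position: [0.4868, 0.0682, 0.2477]
ee_rot: [-0.114, 1.573, 0.114]
force: [-10.6, -0.8, 2.1]
width: 0.239
```

Emit:
arm_command --pt "18 0 0 1 0 0 0" --pt "18 0 0 1 0 0 0" --pt "18 0 0 0 0 0 0"

```text
clock: 18.45
position: [0.4878, 0.0683, 0.2473]
ee_rot: [-0.114, 1.576, 0.114]
force: [-14.1, -1.5, 5.8]
width: 0.237
```

```bash
python3 - <<'E'
from h import *
insert_pose("top");insert_pose("side");go(f2w(-58,48),.088,8.3)
E
```

```text
top insert in frame (array([ 16.5, -31.8]), array([77.2, 46. ]), 84.9)
[(-60, 35.3), (-40, 37.7), (-20, 40.2), (0, 41.0)]
side insert in frame (array([17.8,  0.2]), array([134.3,  48.3]), 85.9)
[(-60, 35.4), (-40, 32.3), (-20, 38.2), (0, 38.3), (20, 42.3), (40, 41.9), (60, 37.8)]
turn [ 0.03 -0.48 -0.04] shift [  0.3   0.5 -24.4] q7 0.19 F [-15.3  -0.1   6.3] clk 18.55 w 21.8 grasp [486.4  68.2  88.3]
```

Emit:
arm_command --pt "18 0 0 -26 0 0 0" --pt "18 0 0 -26 0 0 0" --pt "18 0 0 0 0 0 0" --pt "18 0 -46 0 0 0 0" --pt "18 0 -50 0 0 0 0"

```text
clock: 19.18
position: [0.455, -0.0341, 0.2488]
ee_rot: [-0.117, 1.564, 0.116]
force: [0.6, 0.2, -3.9]
width: 0.235
```

Emit:
arm_command --pt "18 0 0 0 0 0 0" --pt "18 0 0 0 0 0 0" --pt "18 0 0 16 0 0 0" --pt "18 0 0 14 0 0 0" --pt "18 0 0 3 0 0 0"

```text
clock: 19.8
position: [0.4876, -0.0279, 0.2482]
ee_rot: [-0.116, 1.566, 0.116]
force: [0.1, -0.3, -3.7]
width: 0.237
```

Emit:
arm_command --pt "18 0 0 1 0 0 0" --pt "18 0 0 0 0 0 0"

```text
clock: 20.05
position: [0.4866, -0.0287, 0.2481]
ee_rot: [-0.114, 1.568, 0.114]
force: [-0.9, 0.5, -2.5]
width: 0.239
```

```bash
python3 - <<'E'
from h import *
go(f2w(-58,-48),.088,8.3)
E
```

```text
turn [ 0.04 -0.03 -0.  ] shift [ 1.1  0.4 -9.2] q7 0.39 F [-0.9  0.5 -2.5] clk 20.05 w 21.9 grasp [486.5 -28.7  89.1]
```

Emit:
arm_command --pt "18 0 0 1.5 0 0 0" --pt "18 0 0 1.5 0 0 0"

```text
clock: 20.3
position: [0.4898, -0.0284, 0.2483]
ee_rot: [-0.114, 1.568, 0.114]
force: [-0.8, -0.2, -2.5]
width: 0.234
```

Emit:
arm_command --pt "18 0 0 1 0 0 0" --pt "18 0 0 0 0 0 0"

```text
clock: 20.55
position: [0.4909, -0.0282, 0.2482]
ee_rot: [-0.114, 1.568, 0.114]
force: [-0.5, -0.0, -2.6]
width: 0.238
```

Emit:
arm_command --pt "18 0 0 1.5 0 0 0" --pt "18 0 0 1.5 0 0 0" --pt "18 0 0 0.5 0 0 0"

```text
clock: 20.92
position: [0.4939, -0.0277, 0.248]
ee_rot: [-0.114, 1.569, 0.114]
force: [-3.2, -1.2, -1.6]
width: 0.241
```

Emit:
arm_command --pt "18 0 0 1.5 0 0 0" --pt "18 0 0 1.5 0 0 0" --pt "18 0 0 0 0 0 0"

```text
clock: 21.3
position: [0.4976, -0.0272, 0.2482]
ee_rot: [-0.114, 1.567, 0.114]
force: [-1.6, -1.0, -3.9]
width: 0.238
```

Emit:
arm_command --pt "18 0 0 1.5 0 0 0" --pt "18 0 0 1.5 0 0 0" --pt "18 0 0 1.5 0 0 0" --pt "18 0 0 0 0 0 0"

```text
clock: 21.8
position: [0.502, -0.0265, 0.2483]
ee_rot: [-0.114, 1.567, 0.114]
force: [-0.9, 0.1, -2.7]
width: 0.238
```

Emit:
arm_command --pt "18 0 0 1.5 0 0 0" --pt "18 0 0 1.5 0 0 0" --pt "18 0 0 1.5 0 0 0" --pt "18 0 0 0 0 0 0"

```text
clock: 22.3
position: [0.5064, -0.0258, 0.2482]
ee_rot: [-0.114, 1.567, 0.114]
force: [-0.8, -0.9, -2.5]
width: 0.239
```

```bash
python3 - <<'E'
from h import *
insert_pose("top");insert_pose("side");go(f2w(-58,-48),.088,8.3)
E
```

```text
top insert in frame (array([24.8, 49.7]), array([43.8, 41.1]), 1.6)
[(40, 45.4), (60, 43.1)]
side insert in frame (array([ 33.3, -52.9]), array([55.4, 35.2]), 39.6)
[(-60, 49.7), (-40, 49.4)]
turn [ 0.05  0.03 -0.01] shift [  1.3   0.3 -29.2] q7 0.38 F [-1.3 -1.3 -1.7] clk 22.4 w 21.7 grasp [506.5 -25.7  89.3]
```

Emit:
arm_command --pt "18 0 0 -27 0 0 0" --pt "18 0 0 -28 0 0 0" --pt "18 0 0 0 0 0 0" --pt "18 0 46 0 0 0 0" --pt "18 0 50 0 0 0 0"

```text
clock: 23.02
position: [0.439, 0.0621, 0.2487]
ee_rot: [-0.112, 1.565, 0.113]
force: [0.5, 1.1, -2.1]
width: 0.236
```

Emit:
arm_command --pt "18 0 0 0 0 0 0" --pt "18 0 0 0 0 0 0" --pt "18 0 0 20 0 0 0" --pt "18 0 0 19 0 0 0" --pt "18 0 0 4 0 0 0"

```text
clock: 23.65
position: [0.4818, 0.0662, 0.2484]
ee_rot: [-0.113, 1.566, 0.112]
force: [-0.8, -0.6, -2.1]
width: 0.239
```

Emit:
arm_command --pt "18 0 0 1 0 0 0" --pt "18 0 0 1 0 0 0" --pt "18 0 0 1 0 0 0" --pt "18 0 0 1 0 0 0"

```text
clock: 24.15
position: [0.4842, 0.068, 0.2483]
ee_rot: [-0.114, 1.568, 0.114]
force: [0.3, -0.0, -2.9]
width: 0.235
```

Emit:
arm_command --pt "18 0 0 1.5 0 0 0" --pt "18 0 0 1.5 0 0 0" --pt "18 0 0 0.5 0 0 0" --pt "18 0 0 0 0 0 0"

```text
clock: 24.65
position: [0.4875, 0.0684, 0.2481]
ee_rot: [-0.114, 1.569, 0.114]
force: [-2.1, 0.9, -2.1]
width: 0.242
```

Emit:
arm_command --pt "18 0 0 1.5 0 0 0" --pt "18 0 0 1.5 0 0 0" --pt "18 0 0 1.5 0 0 0" --pt "18 0 0 0 0 0 0"

```text
clock: 25.15
position: [0.4925, 0.0691, 0.2483]
ee_rot: [-0.114, 1.567, 0.114]
force: [-0.6, -0.3, -3.5]
width: 0.239
```

Sliding freely, so I'll keep going.

Emit:
arm_command --pt "18 0 0 1.5 0 0 0" --pt "18 0 0 1.5 0 0 0" --pt "18 0 0 1.5 0 0 0" --pt "18 0 0 0 0 0 0"

```text
clock: 25.65
position: [0.4969, 0.0698, 0.2482]
ee_rot: [-0.114, 1.567, 0.114]
force: [-1.4, 0.3, -3.1]
width: 0.237
```

```bash
python3 - <<'E'
from h import *
insert_pose("top");insert_pose("side");go(f2w(-58,48),.088,8.3)
E
```

```text
top insert in frame (array([ 30.3, -32.2]), array([76.8, 46.3]), 87.9)
[(-60, 50.3), (-40, 51.3), (-20, 51.6), (0, 53.2)]
side insert in frame (array([29.4, -0.7]), array([139.8,  49.3]), 87.1)
[(-60, 48.7), (-40, 43.1), (-20, 51.3), (0, 20.1), (20, 52.1), (40, 48.1), (60, 54.7)]
turn [0.03 0.03 0.01] shift [  1.3   0.5 -33.6] q7 0.19 F [-0.9  1.  -2.7] clk 25.75 w 21.8 grasp [497.   69.7  89.3]
```

The insert is clear, with its origin at x ≈ 30 mm. One more tap on the right will give finger room.

Emit:
arm_command --pt "18 0 0 -30 0 0 0" --pt "18 0 0 -30 0 0 0" --pt "18 0 0 0 0 0 0" --pt "18 0 -46 0 0 0 0" --pt "18 0 -50 0 0 0 0"

```text
clock: 26.38
position: [0.4527, -0.0344, 0.2487]
ee_rot: [-0.116, 1.565, 0.116]
force: [1.3, -0.3, -2.8]
width: 0.237
```

Emit:
arm_command --pt "18 0 0 0 0 0 0" --pt "18 0 0 0 0 0 0" --pt "18 0 0 22 0 0 0" --pt "18 0 0 22 0 0 0" --pt "18 0 0 4 0 0 0"

```text
clock: 27.0
position: [0.5002, -0.0252, 0.2482]
ee_rot: [-0.116, 1.566, 0.117]
force: [0.1, 0.3, -2.9]
width: 0.237
```

Emit:
arm_command --pt "18 0 0 2 0 0 0" --pt "18 0 0 2 0 0 0" --pt "18 0 0 2 0 0 0" --pt "18 0 0 1 0 0 0"

```text
clock: 27.5
position: [0.5056, -0.026, 0.2483]
ee_rot: [-0.114, 1.568, 0.114]
force: [0.1, -0.1, -2.1]
width: 0.236
```

Emit:
arm_command --pt "18 0 0 1.5 0 0 0" --pt "18 0 0 1.5 0 0 0" --pt "18 0 0 1.5 0 0 0" --pt "18 0 0 1.5 0 0 0"

```text
clock: 28.0
position: [0.5116, -0.0252, 0.2481]
ee_rot: [-0.114, 1.568, 0.114]
force: [-1.8, -1.0, -3.0]
width: 0.237
```

Emit:
arm_command --pt "18 0 0 1.5 0 0 0" --pt "18 0 0 1.5 0 0 0" --pt "18 0 0 1 0 0 0" --pt "18 0 0 0 0 0 0"

```text
clock: 28.5
position: [0.5157, -0.0245, 0.2482]
ee_rot: [-0.114, 1.567, 0.114]
force: [-0.4, 0.0, -3.3]
width: 0.239
```

```bash
python3 - <<'E'
from h import *
insert_pose("top");insert_pose("side");go(f2w(-58,48),.088,8.3)
go((.470,.267),.14,9.5)
E
```

```text
top insert in frame (array([34.6, 51. ]), array([43.9, 39.2]), 3.4)
[(40, 56.2), (60, 55.1)]
side insert in frame (array([ 34. , -50.1]), array([40.4, 41.7]), 3.1)
[(-60, 53.4), (-40, 49.7)]
turn [ 0.04  0.02 -0.  ] shift [  1.3  96.4 -38.6] q7 0.38 F [-0.6 -0.8 -2.6] clk 28.6 w 22.0 grasp [515.7 -24.4  89.3]
turn [-1.16  0.02 -0.  ] shift [-50.7 295.    3. ] q7 0.38 F [-0.6 -0.8 -2.6] clk 28.6 w 22.0 grasp [515.7 -24.4  89.3]
```

Emit:
arm_command --pt "18 0 0 -20 0 0 0" --pt "18 0 0 -25 -1.2 0 0" --pt "18 -30 0 0 0 0 0" --pt "18 -30 15 0 0 0 0" --pt "18 0 50 0 0 0 0"

```text
clock: 29.22
position: [0.4618, 0.0317, 0.3108]
ee_rot: [-0.126, 1.561, 0.127]
force: [0.7, 0.9, -2.8]
width: 0.238
```

Emit:
arm_command --pt "18 0 55 0 0 0 0" --pt "18 0 55 16 0 0 0" --pt "18 0 55 16 0 0 0" --pt "18 0 50 16 0 0 0" --pt "18 0 15 0 0 0 0"

```text
clock: 29.85
position: [0.4694, 0.2721, 0.3083]
ee_rot: [-0.133, 1.565, 0.136]
force: [-0.6, -1.6, -3.3]
width: 0.239
```

Emit:
arm_command --pt "18 0 0 0 0 0 0" --pt "18 0 0 0 0 0 0"

```text
clock: 30.1
position: [0.4697, 0.266, 0.3083]
ee_rot: [-0.13, 1.567, 0.129]
force: [-0.7, 0.0, -1.8]
width: 0.233
```

```bash
python3 - <<'E'
from h import *
go((.470,.267),.0745,9.5)
insert_pose("top")
f,W=cloud("side")
p,m=near(W,(.47,.266),.055,.04,.12);print(rect(p),np.percentile(p[:,2],[1,5]))
E
```

```text
turn [-0.08 -0.01  0.04] shift [74.8  0.9  0.5] q7 -0.24 F [-0.7  0.  -1.8] clk 30.1 w 21.4 grasp [469.7 265.9 149.3]
top insert in frame (array([36. ,  0.6]), array([ 46. , 139.8]), 2.7)
[(-60, 60.1), (-40, 60.1), (-20, 59.2), (0, 57.2), (20, 56.2), (40, 55.1), (60, 54.1)]
(array([467.6, 264. ]), array([69. , 33.9]), 5.9, 359, np.float64(100.6)) [0.07463666 0.07826264]
```

Emit:
arm_command --pt "18 30 1 0 0 0 0" --pt "18 30 0 0 0 0 0" --pt "18 9 0 0 0 0 0" --pt "18 2 0 0 0 0 0" --pt "18 0 0 0 0 0 0"

```text
clock: 30.82
position: [0.4698, 0.2687, 0.2381]
ee_rot: [-0.13, 1.566, 0.131]
force: [-0.3, 0.1, -2.2]
width: 0.236
```

Emit:
arm_command --pt "18 1 0 0 0 0 0" --pt "18 1 0 0 0 0 0" --pt "18 0 0 0 0 0 0"

```text
clock: 31.2
position: [0.4693, 0.2689, 0.2354]
ee_rot: [-0.131, 1.567, 0.131]
force: [-0.5, -0.2, -2.9]
width: 0.236
```

Emit:
arm_command --pt "18 1 0 0 0 0 0" --pt "18 0.5 0 0 0 0 0" --pt "18 0 0 0 0 0 0"

```text
clock: 31.58
position: [0.4694, 0.2688, 0.2337]
ee_rot: [-0.131, 1.567, 0.131]
force: [0.1, -0.7, -2.5]
width: 0.232
```

Emit:
arm_command --pt "18 0.7 0 0 0 0 0" --pt "18 0.5 0 0 0 0 0" --pt "18 0 0 0 0 0 0"

```text
clock: 31.95
position: [0.4694, 0.2687, 0.2336]
ee_rot: [-0.13, 1.567, 0.131]
force: [-4.8, -2.0, 14.2]
width: 0.24
```

Emit:
arm_command --pt "50 -0.8 0 0 0 0 0" --pt "50 0 0 0 0 0 0" --pt "50 0 0 0 0 0 0" --pt "50 0 0 0 0 0 0" --pt "50 -20 0 0 0 0 0"

```text
clock: 32.58
position: [0.4688, 0.2685, 0.2524]
ee_rot: [-0.132, 1.569, 0.13]
force: [-0.3, 0.4, -1.4]
width: 0.545
```

Emit:
arm_command --pt "60 -60 0 0 0 0 0" --pt "60 -30 0 0 0 0 0" --pt "60 0 -20 0 1.2 0 0" --pt "60 0 0 0 0 0 0"

```text
clock: 33.08
position: [0.4727, 0.247, 0.3427]
ee_rot: [-0.113, 1.569, 0.111]
force: [-0.0, -0.1, 0.2]
width: 0.658
```

```bash
python3 - <<'E'
from h import *
f,W=cloud("top")
print("head",rect(near(W,(.47,.267),.06,.022,.04)[0]))
f,W=cloud("side")
print("head",rect(near(W,(.47,.267),.06,.022,.04)[0]));print("handle",rect(near(W,(.47,.267),.05,.09,.12)[0]))
insert_pose("top");insert_pose("side")
c=f2w(36.0,.6);print(c)
go(c,.12,11.0)
E
```

```text
head (array([469. , 268.1]), array([67.8, 28.4]), 10.2, 317, np.float64(29.5))
head (array([468.1, 266.4]), array([66.2, 36. ]), 11.4, 182, np.float64(28.7))
handle (array([468.1, 268.1]), array([25. , 25.1]), 10.0, 90, np.float64(102.3))
top insert in frame (array([36. ,  0.6]), array([ 46.2, 139.7]), 2.6)
[(-60, 59.8), (-40, 57.3), (-20, 58.6), (0, 57.4), (20, 55.9), (40, 55.7), (60, 55.0)]
side insert in frame (array([34.4,  1.2]), array([ 48.8, 142.9]), 2.1)
[(-60, 58.9), (-40, 54.7), (-20, 55.9), (0, 55.8), (20, 55.1), (40, 55.2), (60, 53.1)]
[0.56343631 0.03199054]
turn [-2.64 -0.1   0.04] shift [  63.3 -230.7   48. ] q7 -0.25 F [-0.5  0.5 -0.1] clk 33.27 w 59.7 grasp [472.1 249.2 183.3]
```

The mallet stands upright where it was. Next, the insert: approach from above at (0.5629, 0.032), world yaw 10.7°.

Emit:
arm_command --pt "66 0 -40 8 -2.4 0 0" --pt "66 0 -55 12 0 0 0" --pt "66 0 -55 12 0 0 0" --pt "66 20 -50 10 0 0 0" --pt "66 25 -31 5 0 0 0"

```text
clock: 33.9
position: [0.5612, 0.028, 0.2976]
ee_rot: [-0.146, 1.565, 0.145]
force: [1.0, 0.8, 0.4]
width: 0.723
```

Emit:
arm_command --pt "66 0 0 0 0 0 0" --pt "66 0 0 0 0 0 0"

```text
clock: 34.15
position: [0.5602, 0.0312, 0.2979]
ee_rot: [-0.147, 1.567, 0.148]
force: [0.4, 0.2, -0.8]
width: 0.717
```

```bash
python3 - <<'E'
from h import *
c=f2w(35.4,.8);go(c,.033,10.7)
E
```

```text
turn [ 0.08 -0.06 -0.03] shift [105.9   0.4   2.7] q7 0.29 F [ 0.4  0.2 -0.8] clk 34.15 w 65.8 grasp [560.1  31.3 138.9]
```

Emit:
arm_command --pt "66 45 0 2.7 0 0 0" --pt "66 40 0 0 0 0 0" --pt "66 16 0 0 0 0 0" --pt "66 4 0 0 0 0 0" --pt "66 0 0 0 0 0 0"

```text
clock: 34.78
position: [0.5635, 0.0311, 0.1944]
ee_rot: [-0.147, 1.564, 0.148]
force: [-0.1, 0.2, -0.2]
width: 0.717
```

Emit:
arm_command --pt "40 0 0 0 0 0 0" --pt "40 0 0 0 0 0 0" --pt "40 0 0 0 0 0 0" --pt "40 0 0 0 0 0 0" --pt "40 0 0 0 0 0 0" --newtons 20

```text
clock: 35.4
position: [0.5633, 0.0308, 0.1941]
ee_rot: [-0.147, 1.564, 0.147]
force: [-0.2, 0.7, 6.4]
width: 0.503
```

Emit:
arm_command --pt "40 -4 0 0 0 0 0" --pt "40 -20 0 0 0 0 0" --pt "40 -40 0 0 0 0 0" --pt "40 0 0 0 0 0 0"

```text
clock: 35.9
position: [0.5638, 0.0307, 0.2595]
ee_rot: [-0.147, 1.562, 0.147]
force: [0.4, 0.2, -3.3]
width: 0.5
```

```bash
python3 - <<'E'
from h import *
go((.459,-.3025),.09,4.9)
for n in("top","side"):
    f,W=cloud(n)
    print("tray",rect(near(W,(.459,-.302),.15,.015,.03)[0]), "floor",np.median(near(W,(.459,-.302),.05,-.01,.012)[0][:,2]))
cv2.imwrite("pics/h.png",cv2.resize(cv2.cvtColor(f,cv2.COLOR_RGB2BGR)[140:260,200:340],(700,600)))
E
```

```text
turn [ 5.83  0.23 -0.01] shift [  10.5 -323.  -132.8] q7 0.32 F [ 0.4  0.2 -3.3] clk 35.9 w 45.9 grasp [564.4  30.8 100.5]
tray (array([ 460.1, -302.6]), array([142. , 201.2]), 4.6, 899, np.float64(21.5)) floor 0.005111049213127827
tray (array([ 458.8, -303.4]), array([145. , 201.9]), 5.3, 792, np.float64(20.5)) floor 0.004286455332602079
```

View pics/h.png

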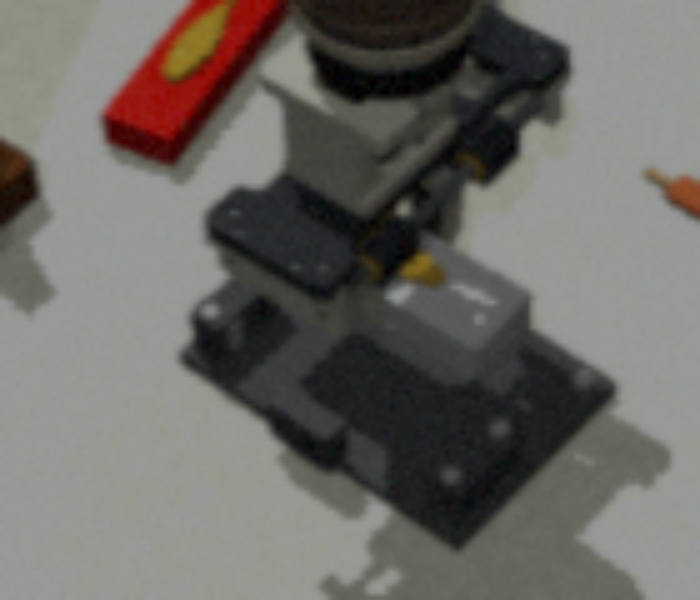

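The insert is held level, gripped across its 46 mm. I'll carry it to the tray.

Emit:
arm_command --pt "40 -10 -20 -6 0 0 0" --pt "40 0 -35 -12 2 0 0" --pt "40 0 -50 -20 2 0 0" --pt "40 0 -50 -20 1.8 0 0" --pt "40 0 -50 -20 0 0 0" --newtons 30

```text
clock: 36.62
position: [0.5123, -0.1851, 0.2666]
ee_rot: [-0.067, 1.571, 0.067]
force: [0.3, 0.0, -4.6]
width: 0.499
```

Emit:
arm_command --pt "40 0 -50 -20 0 0 0" --pt "40 0 -40 -20 0 0 0" --pt "40 0 -25 -12 0 0 0" --pt "40 0 0 0 0 0 0" --pt "40 0 0 0 0 0 0"

```text
clock: 37.25
position: [0.4713, -0.3016, 0.2667]
ee_rot: [-0.066, 1.571, 0.068]
force: [1.0, 0.3, -4.0]
width: 0.494
```

```bash
python3 - <<'E'
from h import *
go((.4595,-.3027),.030,4.9)
f,W=cloud("top")
E
```

```text
turn [-0.   -0.07 -0.06] shift [ 77.7  -0.  -11.8] q7 0.85 F [ 1.   0.3 -4. ] clk 37.25 w 45.4 grasp [ 471.  -301.5  107.7]
```

Emit:
arm_command --pt "40 20 0 -11.8 0 0 0" --pt "40 30 0 0 0 0 0" --pt "40 16 0 0 0 0 0" --pt "40 4 0 0 0 0 0" --pt "40 0 0 0 0 0 0"

```text
clock: 37.92
position: [0.4604, -0.3026, 0.1976]
ee_rot: [-0.068, 1.569, 0.068]
force: [-0.4, 0.1, -3.8]
width: 0.493
```

Emit:
arm_command --pt "40 2 0 0 0 0 0" --pt "40 2 0 0 0 0 0" --pt "40 1 0 0 0 0 0" --pt "40 0 0 0 0 0 0"

```text
clock: 38.42
position: [0.4601, -0.3027, 0.1924]
ee_rot: [-0.068, 1.57, 0.068]
force: [0.2, -0.5, -4.2]
width: 0.498
```

Emit:
arm_command --pt "40 1 0 0 0 0 0" --pt "40 1 0 0 0 0 0" --pt "40 0 0 0 0 0 0"

```text
clock: 38.8
position: [0.46, -0.3027, 0.1902]
ee_rot: [-0.068, 1.57, 0.068]
force: [0.1, 0.0, -3.6]
width: 0.5
```

Emit:
arm_command --pt "40 0.7 0 0 0 0 0" --pt "40 0 0 0 0 0 0"

```text
clock: 39.05
position: [0.46, -0.3027, 0.1896]
ee_rot: [-0.068, 1.57, 0.068]
force: [0.3, -0.8, -2.9]
width: 0.497
```

Emit:
arm_command --pt "40 0.7 0 0 0 0 0" --pt "40 0 0 0 0 0 0"

```text
clock: 39.3
position: [0.46, -0.3027, 0.1891]
ee_rot: [-0.068, 1.57, 0.068]
force: [-0.8, 0.3, -0.3]
width: 0.502
```

Touchdown is light, so I'll release.

Emit:
arm_command --pt "40 0.3 0 0 0 0 0" --pt "66 0 0 0 0 0 0" --pt "66 0 0 0 0 0 0" --pt "66 0 0 0 0 0 0" --pt "66 0 0 0 0 0 0"

```text
clock: 39.92
position: [0.4601, -0.3027, 0.1886]
ee_rot: [-0.068, 1.57, 0.068]
force: [-0.4, -0.2, 0.4]
width: 0.718
```

Emit:
arm_command --pt "66 -10 0 0 0 0 0" --pt "66 -50 0 0 0 0 0" --pt "66 -60 0 0 0 0 0" --pt "66 -20 60 0 0 0 0" --pt "66 0 60 0 0 0 0"

```text
clock: 40.55
position: [0.45, -0.1833, 0.3308]
ee_rot: [-0.067, 1.565, 0.065]
force: [1.0, 0.8, 0.4]
width: 0.716
```

Emit:
arm_command --pt "66 0 60 0 0 0 0" --pt "66 0 50 0 0 0 0" --pt "66 0 0 0 0 0 0"

```text
clock: 40.92
position: [0.44, -0.0706, 0.3289]
ee_rot: [-0.072, 1.569, 0.074]
force: [-0.1, -0.3, 0.8]
width: 0.719
```

```bash
python3 - <<'E'
from h import *
for n in("top","side"):
    f,W=cloud(n)
    p=near(W,(.459,-.302),.085,.0255,.06)[0];print("insert",rect(p),np.percentile(p[:,2],[5,50,95]))
    print("mallet",rect(near(W,(.47,.267),.06,.022,.04)[0]))
    cv2.imwrite(f"pics/end_{n}.png",cv2.cvtColor(f,cv2.COLOR_RGB2BGR))
print(arm.observe()["clock"])
E
```

```text
insert (array([ 460.9, -313.8]), array([135.4, 113.1]), 5.1, 1128, np.float64(29.7)) [0.02662829 0.02969047 0.0343236 ]
mallet (array([468.5, 269.6]), array([68.2, 32.2]), 9.9, 353, np.float64(29.5))
insert (array([ 462.2, -299.5]), array([107.8, 144.4]), 30.1, 1133, np.float64(29.1)) [0.02609976 0.02906685 0.03362237]
mallet (array([468.2, 267.8]), array([65.9, 34.3]), 11.4, 179, np.float64(28.6))
41.025
```

View pics/end_side.png

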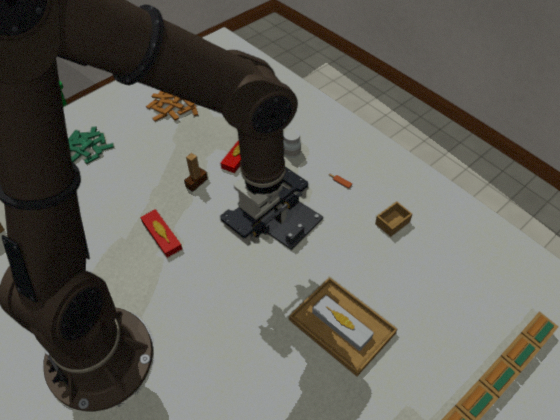

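The picture shows the insert flat inside the tray at (343,321), with its top surface at 29 mm as expected (5 + 24). The mallet stands on its head at (196,175). The bystanders and look-alikes haven't moved, and the gripper is clear of everything.

```bash
python3 -c "
from cell import arm
print(arm.sign_off())"
```

```text
the job is handed in; nothing more can be done
None
```

The insert is out of the mould frame and lying flat in the cardboard tray, and I handed the job in at about 41 s of the 72 s allowed.

- **Driving out:** I tapped left and right of the middle block in turn with the mallet, three times each side, until the insert's origin was about 35 mm along the frame's +x (22 mm needed). These were slow, light pushes. The highest total force I read was about 18 N at the wrist, sampled at the end of each short move, so brief peaks between readings were not seen. My fingers stayed off the insert until then.
- **Mallet:** It stands upright on its head about 2–3 mm from where it started. I set it down with about 14 N, a little firmer than planned.
- **Insert:** I lowered it into the tray until the bench took its weight, then let go. In the last pictures it lies flat near the tray's middle, its top 29–30 mm above the bench as expected (29 mm).
- **Last checks:** By eye in the last side picture, the bystanders and the two red look-alikes look unmoved, and the gripper is clear of everything. The outline fits around the insert in that last check also caught other points (for example, 135 x 113 mm), so for its position I relied on the picture and its measured height.

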